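# Clamp a test tile in the sprung tile holder

## Robot

A 6-joint arm with a two-finger parallel gripper is mounted at the origin on a cart in front of the work surface, level with it; the furniture and walls round the work are solid. World frame = base frame: x ahead of the robot, y to its left, z up, the work surface at z = 0. Lengths are in m, angles in rad, forces in N, time in s.
With the tool pointing down it reaches from about 0.275 to 0.75 m from the base axis. Payload 10.2 kg.
Tool frame: the origin (TCP) lies on the mounting face of the last link; the fingertips stand 173 mm ahead of it and the grasp point (between the pads) lies 155 mm ahead of it; z points along the fingers, y is the direction in which the jaws open and shut (so a half turn about z gives the same grasp; the last joint's range is limited). The gripper opens to 85 mm and grips with 20 to 120 N. Pads are 22 mm wide; open, the fingers measure 114 mm over their backs; the gripper's body (76 mm by 85 mm) begins 54 mm behind the grasp point. The pads swing forward as they close: fully open they stand 13 mm farther back than shut.
Start: joints at [-1.488, 0.313, 1.498, -0, 1.331, -0.223], TCP at [0.158, -0.501, 0.405] pointing down, gripper open.
Joint ranges: [-2.94, 2.94], [-0.97, 2.17], [0.19, 2.56], [-1.23, 4.37], [0.02, 3.11], [-2.88, 2.88]. Speed limits (rad/s): [2.39, 2.39, 3.01, 3.14, 3.14, 3.14].

## Interface

Orientations are given as a unit quaternion [w, x, y, z].
In Python, from rig import sense, get_image, camera_info, sign_off gives the robot as it stands.
- The arm moves only by the tool move_arm, never from a script. Its arguments are lists of equal length, an entry for each row: "slide": the shift along the tool's x, y, z in m, a list of three; "roll": the turn about the tool's z in degrees. In form: {"slide": [[dx, dy, dz], ...], "roll": [roll, ...]}. A call has exactly 5 rows; each row shifts and turns the commanded pose from where the row before left it, along the tool's axes as they then stand; what a row does not reach is not made up. A row lasts 1/10 s, in which the tool goes at most 50 mm and 8.59 degrees, less where a joint would pass 70% of its speed; a pose out of reach is approached as far as the arm can. A call is refused whole if a number of a shift passes 0.05 or a number of a turn 8.59, either way. A call with a gripper value outside its range is refused whole. "hand" is the finger opening in m, from 0 to 0.0854, set as the call begins (left out, the last holds). The fingers move at their own pace and stop on an object; the grip force is fixed at half the most. Time passes only in rows, so rows that do not move let the fingers close, or fill a call up. It gives the time, the measured TCP pose, the force and the opening at its end, in the units of the state.
- sense(): the state, without advancing time (a new reading comes with each control period).
- get_image(name): name is "side" or "top" or "wrist"; returns the picture (480x640x3 uint8, blue, green, red); there is no depth.
- camera_info(name): a dict with "vfov" (degrees; the focal length in pixels is half the picture's height over the tangent of half this angle, whatever the lens; pixels are square), "cx", "cy" (the principal point, pixels), "R" (3x3) and "t" (3): a world point X has camera coordinates R X + t. Camera axes: x right, y down, z forward; pixel columns grow to the right and rows downward; lengths in m; the calibration is good to about 2 mm. The wrist camera is an equidistant fisheye: a pixel r from the principal point sees the ray r / f radians off the axis. A picture is of the moment at which its call begins: read the wrist's pose just before it. camera_info takes no time and is no camera call; for the wrist camera it gives the pose at the moment of the call.
- sign_off(): hands the job in, once; it reports no verdict.
The state is a dict: "t": time; "joint_positions": joint angles; "dq": joint speeds; "joint_efforts": joint torques, N m; "tool_pos": TCP position; "tool_rot": TCP orientation; "contact_force": force on the tool from outside, world axes, zero at the start; "torque": the same for the moment, N m; "gripper_width": finger opening in m.
Only numpy, scipy, OpenCV 4.12 (cv2) and the standard library are available. Lean on these libraries where they do the work, as an engineer would, in place of code of your own. Each camera call takes 0.05 s, during which the arm holds its last target. There are 200 camera calls.

## Task

Make the striped test tile fast in the holder for painting: pull the sprung curved arm back by its black knob until the catch holds it, then lay the tile on the bed and push it home into the corner so that it bears on both metal edges at once, and, hands off the tile, press the red catch button so that the arm swings in and clamps it. The biscuit-fired tile chips and the arm bends, so press gently and feel for the contacts, and leave the other things alone.

Things in the scene. Friction and masses are not known exactly. Their poses are not given: they have to be found in the camera images.
- holder: Tile holder, fixed: plywood base 172 x 188 mm, 15 mm high. Origin at table height under the middle of the tile's seat; z up, x to the end stop, y to the long edge; base from x -62 to 110, y -138 to 50 mm. The bed (grey-topped wood block, top 40 mm above the table) runs from x -50 to 60, y -22 to 22 mm: a seated tile overhangs its sides by 8 mm, its back by 10 mm, where fingers have room.
- seat (a point): Point on the bed's top, 40 mm above the table, under the centre of a fully seated tile; axes as the holder's. A tile is home when its centre stands 5 mm above this point and its length lies along x.
- edge: The holder's long fixed edge, an aluminium strip whose straight face is at y = +30 mm of the holder, from x = 20 to 60 mm, 12 mm thick, rising to 47 mm above the table (7 mm above the bed). Its origin and axes are the holder's own. Rigid.
- stop: The holder's end stop, an aluminium strip whose face is at x = +60 mm of the holder, from y = -22 to 42 mm, 12 mm thick, rising to 47 mm above the table. Its origin and axes are the holder's own. Rigid.
- clip (a joint): Swing of the curved steel arm about its upright pivot, rad: 0 at rest (nose 8 mm inside the seat), growing anticlockwise seen from above as it is drawn back. Sprung shut: 4 N at the knob at 0, 9 N at 0.65, plus about 1 N where it rides over the catch. Drawn past 0.63 the catch snaps in and then holds it at about 0.58; rigid stop at 0.70. Clamping a seated tile it reads about 0.17.
- clip_knob (a point): Middle of the arm's black knob, an upright cylinder 16 mm across from 54 to 80 mm above the table (this point 67 mm up), 62.5 mm from the pivot, free all round. It moves with the arm on a circle about the pivot, from holder x 22, y -50 mm at rest to about x 29, y -88 mm when caught.
- clip_nose (a point): Centre of the free-turning white roller (12 mm across, 9 mm high, 45 mm above the table) at the end of the arm that presses on the tile's side, 51 mm from the pivot.
- pivot (a point): Top of the arm's pivot on its axis, 56 mm above the table, fixed at holder x 84, y -58 mm.
- catch (a joint): How far the catch is pressed, m: 0 up, 0.008 fully down. Sprung up with 1.5 N at 0, 3.9 N at 0.008; with the arm held by it pressing takes up to 6 N, and at about 0.006 the arm goes and swings shut by itself in under half a second.
- catch_button (a point): Centre of the top of the red catch button, 22 mm across, 40.5 mm above the table; press it straight down.
- tile_center (a point): Centre (half-way up) of the striped biscuit-fired tile, 120 x 60 x 10 mm, about 0.14 kg, loose, flat on the bat at the start. x along its length, y across its width, z up. Either end may go forward. Grip it across the 60 mm width, at the middle or up to 30 mm behind it, so that the front stays free for the long edge and the arm.
- tile: The same tile; origin at the centre of its underside, axes as tile_center.
- bat: Round plywood bat, 222 mm across and 11 mm thick, fixed to the table; the tile lies on it. Origin at the centre of its underside.
- timer: Bystander: green and white wind-up timer, 63 mm across, 43 mm high. Origin at the centre of its underside.
- pendant: Bystander: flat blue clay fish, 74 x 68 x 8 mm. Origin at the centre of its underside.
- yellow_brush: Bystander: yellow paint brush, 161 mm long, 11 mm high. Origin at the centre of its underside.
Mind the look-alikes: they are no part of the job. What is shaped like the tile but green is not meant.

How it is judged:
On the way, in this order (a step that is already met when the one before it is completed fails the run):
1. the arm is drawn back and held by its catch, with the hand off it (value of joint clip above 0.5 rad and contact force between the fingers and holder below 0.2 N), for 0.3 s.
2. with the arm held back, the tile lies on the bed pushed home: it bears on the long edge and on the end stop at once, with at least 1 N on each (value of joint clip above 0.5 rad and z of tile_center in the frame of seat between 0.003 and 0.007 m and contact force between tile and edge above 1 N and contact force between tile and stop above 1 N), for 0.2 s.
At the end, for the whole second after the job is handed in: The tile lies flat on the bed in the corner, its centre within 1.5 mm of the seat in every direction and square within 0.025 rad; the arm has swung in and rests on the tile's side (0.12 to 0.24 rad), the catch is up and all is at rest (x of tile_center in the frame of seat between -0.0015 and 0.0015 m and y of tile_center in the frame of seat between -0.0015 and 0.0015 m and z of tile_center in the frame of seat between 0.0035 and 0.0065 m and angle between the x axis of tile_center and the x axis of seat, either way round below 0.025 rad and value of joint clip between 0.12 and 0.24 rad and value of joint catch below 0.002 m and linear speed of tile below 0.01 m/s and velocity of joint clip below 0.05 rad/s); the robot touches nothing.
It fails at once if the tile pressed or knocked against the holder with more than 25 N (contact force between tile and holder above 25 N).
It fails at once if the tile's edge pressed against the long edge or the end stop with more than 15 N (contact force between tile and edge above 15 N or contact force between tile and stop above 15 N).
It fails at once if the arm forced hard against its stop (value of joint clip above 0.712 rad).
It fails at once if the timer, the clay fish or the brush moved more than 15 mm (distance of any of timer, pendant, yellow_brush from where it was at the start of the episode above 0.015 m).
It also fails if it takes over 67 s, if anything falls off the work surface, if the arm or the gripper's body presses on something with over 40 N, if the wrist force passes 120 N, or if a joint passes its speed limit or range.

## Working session

There is one attempt and no reset: what is moved stays moved. The work goes in short steps, Python scripts to look and compute and a tool call to move; the robot and the scene stay as the last step left them, time stands still between calls to the robot, and variables do not carry over. Pictures are saved under pics/ and viewed, about 8 in all and at most 12, crops included, and the job is handed in when it is done.

Besides the shell and the picture viewer there is one more tool, called after ">>>" in YAML: its name, and indented under it one key for each argument. move_arm: Moves the arm, as the interface text tells. Its arguments: {"type":"object","properties":{"slide":{"type":"array"},"roll":{"type":"array"},"hand":{"type":"number"}},"required":["slide","roll"]}

```bash
mkdir -p pics; ls; python3 - <<'E'
from rig import *
import cv2,json
s=sense();print(s)
for n in("top","side"):
    cv2.imwrite(f"pics/{n}0.png",get_image(n));print(n,camera_info(n))
E
```

```text
pics
{'t': 0.0, 'joint_positions': array([-1.48838655e+00,  3.13416283e-01,  1.49845869e+00,  2.83327615e-05,
        1.33100405e+00, -2.23400808e-01]), 'dq': array([-0.00034951,  0.00117652, -0.00055057,  0.00064314, -0.00058055,
       -0.001456  ]), 'joint_efforts': array([-9.18472360e-04, -4.12266111e+01, -2.59744012e+01, -2.57934053e-04,
        4.08306776e-03, -7.87425506e-06]), 'tool_pos': array([ 0.15804583, -0.50059459,  0.40414405]), 'tool_rot': array([-6.40619965e-04,  9.88333054e-01,  1.52306799e-01,  5.90289310e-05]), 'contact_force': array([0.82228771, 0.01570798, 0.66927853]), 'torque': array([ 0.00064098, -0.00764171,  0.01291486]), 'gripper_width': 0.08561829024616215}
top {'vfov': 56.80939042265628, 'cx': 325.9672087151355, 'cy': 243.7478991773629, 'R': array([[ 0.02624652, -0.99947625,  0.01892977],
       [-0.98647211, -0.02896096, -0.16135066],
       [ 0.16181437, -0.01443879, -0.98671558]]), 't': array([-0.01509036,  0.55127867,  0.81374106])}
side {'vfov': 44.87259531396075, 'cx': 315.20657785049934, 'cy': 237.54874596155554, 'R': array([[-0.9163113 , -0.40006286,  0.01798065],
       [-0.25215009,  0.54148332, -0.80200757],
       [ 0.31111722, -0.73942243, -0.59704317]]), 't': array([0.5194375 , 0.20271411, 0.93715285])}
```

View pics/top0.png

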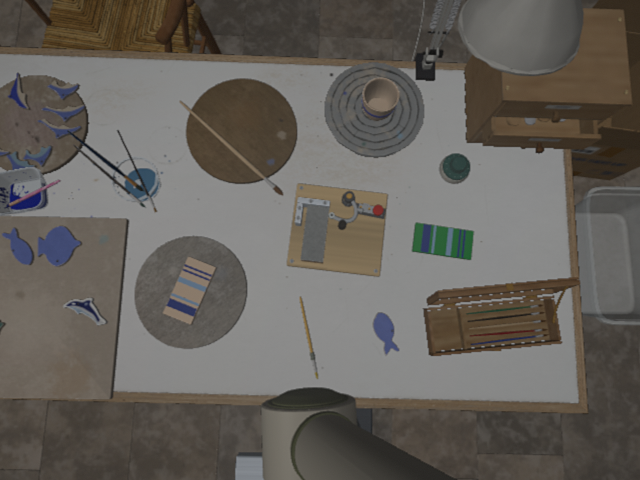

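View pics/side0.png

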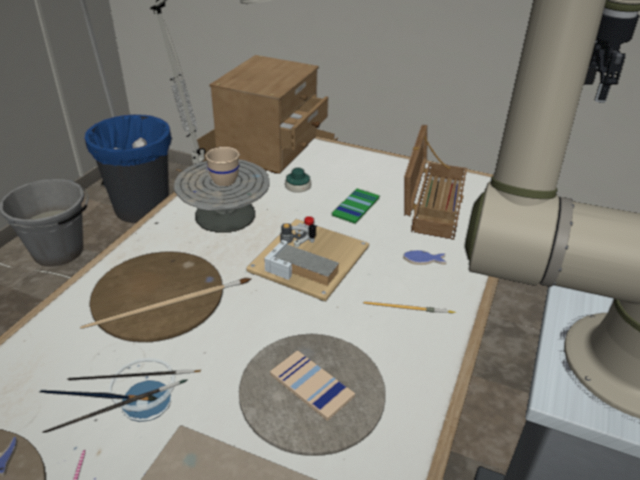

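The top view shows the holder at about (338,228), stop toward image-up and long edge on the left. The striped tile is at (189,291), and the green look-alike is at (443,240). I'll zoom in on the first two.

```bash
python3 - <<'E'
import cv2,numpy as np
i=cv2.imread("pics/top0.png")
a=cv2.resize(i[178:282,283:395],None,fx=4.5,fy=4.5,interpolation=cv2.INTER_CUBIC)
b=cv2.resize(i[250:330,158:220],None,fx=4.5,fy=4.5,interpolation=cv2.INTER_CUBIC)
c=np.zeros((a.shape[0],a.shape[1]+b.shape[1],3),np.uint8);c[:,:a.shape[1]]=a;c[:b.shape[0],a.shape[1]:]=b
print(a.shape,b.shape)
cv2.imwrite("pics/c0.png",cv2.convertScaleAbs(c,alpha=1.3))
E
```

```text
(468, 504, 3) (360, 279, 3)
```

View pics/c0.png

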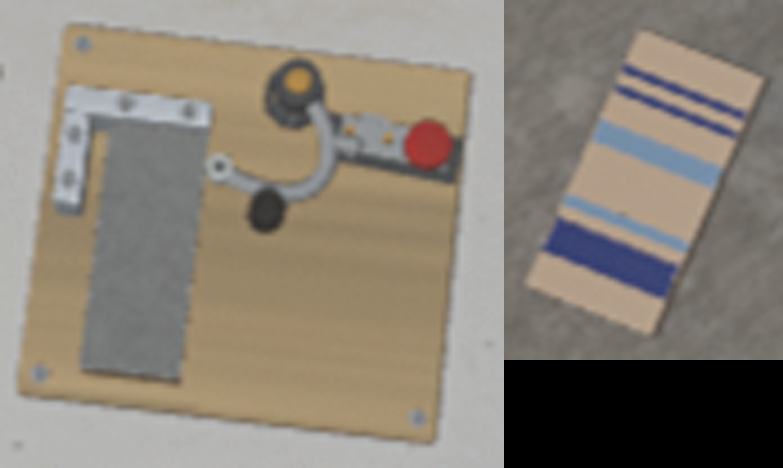

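Crop: base corners (66,25), (470,72), (436,442), (18,394); pivot (299,80), knob (266,209), button (429,144), nose (219,165). Tile corners: (640,30), (765,78), (653,335), (527,287).

```bash
cat >h.py <<'E'
from rig import *
import numpy as np,cv2
from scipy.optimize import least_squares
from scipy.spatial.transform import Rotation as Ro
def ray(ci,p,fish=False):
    f=240/np.tan(np.radians(ci["vfov"]/2))
    d=np.array([(p[0]-ci["cx"])/f,(p[1]-ci["cy"])/f])
    if fish:
        r=np.hypot(*d); d=np.r_[d/r*np.sin(r),np.cos(r)] if r>0 else np.array([0,0,1.])
    else: d=np.r_[d,1]
    return -ci["R"].T@ci["t"],ci["R"].T@d
def at(ci,p,z,fish=False):
    o,d=ray(ci,p,fish); return o+d*(z-o[2])/d[2]
def proj(ci,X,fish=False):
    f=240/np.tan(np.radians(ci["vfov"]/2)); c=ci["R"]@np.asarray(X)+ci["t"]
    if fish:
        r=np.hypot(c[0],c[1]);th=np.arctan2(r,c[2]);return np.array([ci["cx"],ci["cy"]])+f*th*c[:2]/r
    return np.array([ci["cx"],ci["cy"]])+f*c[:2]/c[2]
def H(pose,p): # holder mm-> world
    x,y,a=pose;c,s=np.cos(a),np.sin(a);p=np.asarray(p)/1000
    return np.array([x+c*p[0]-s*p[1],y+s*p[0]+c*p[1],p[2]])
def fitpose(M,W):
    f=lambda q:np.concatenate([(H(q,m)-w)[:2] for m,w in zip(M,W)])
    r=least_squares(f,[np.mean(W,0)[0],np.mean(W,0)[1],0],loss='soft_l1',f_scale=.002);return r.x,f(r.x).reshape(-1,2)*1000
E
python3 - <<'E'
from h import *
ci=camera_info("top")
g=lambda u,v,ox,oy:((u+.5)/4.5-.5+ox,(v+.5)/4.5-.5+oy)
M=[(110,50,15),(110,-138,15),(-62,-138,15),(-62,50,15),(-50,22,40),(-50,-22,40),(84,-58,56),(22,-50,80)]
P=[(66,25),(470,72),(436,442),(18,394),(80,370),(180,380),(299,80),(266,209)]
W=[at(ci,g(*p,283,178),m[2]/1000) for m,p in zip(M,P)]
q,r=fitpose(M,W);print(q,np.degrees(q[2]));print(r.round(1))
b=at(ci,g(429,144,283,178),.0405);print("button",b)
c,s=np.cos(q[2]),np.sin(q[2]);d=b[:2]-q[:2];print("btn in holder",c*d[0]+s*d[1],-s*d[0]+c*d[1])
T=np.array([at(ci,g(u-504,v,158,250),.021) for u,v in [(640,30),(765,78),(653,335),(527,287)]])
print(T.mean(0),[np.linalg.norm(T[i]-T[(i+1)%4]) for i in range(4)])
x=(T[0]+T[1]-T[2]-T[3]);print("tile yaw",np.degrees(np.arctan2(x[1],x[0])))
for n,p in [("timer",(455,167)),("fish",(384,332)),("brush",(309,337))]:print(n,at(ci,p,0.01))
w=camera_info("wrist");print("wrist",w["vfov"],w["R"].round(3),-w["R"].T@w["t"])
E
```

```text
[ 0.56739034  0.02308602 -0.08693517] -4.981018086539386
[[ 1.1  1.6]
 [ 1.  -1.5]
 [-1.4 -0.9]
 [-1.1  1.5]
 [ 0.1  0.6]
 [-0.6 -0.2]
 [-0.3  0. ]
 [ 1.1 -0.9]]
button [ 0.62348571 -0.10062588  0.0405    ]
btn in holder 0.06662490297941809 -0.11837418647483705
[0.45678054 0.26316824 0.021     ] [np.float64(0.05912715756018094), np.float64(0.11849310445921765), np.float64(0.058263363723269644), np.float64(0.1189513733189056)]
tile yaw -19.66742602997524
timer [ 0.72721175 -0.265011    0.01      ]
fish [ 0.38569847 -0.11834581  0.01      ]
brush [0.3723993 0.0279108 0.01     ]
wrist 65.70646984690485 [[ 0.3   -0.954 -0.001]
 [-0.91  -0.287  0.299]
 [-0.286 -0.089 -0.954]] [ 0.23080662 -0.47730068  0.37412572]
```

Fit residuals are about 1.5 mm and the tile measures 59 x 119 mm, so both poses are consistent with the given sizes. I'll now move above the knob.

>>> move_arm:
  slide:
    - [0.036,-0.021,0]
    - [0.037,-0.0215,0]
    - [0.037,-0.0215,0]
    - [0.037,-0.0215,0]
    - [0.037,-0.0215,0]
  roll: [0,0,0,0,0]
  hand: 0.045

```text
t: 0.6
tool_pos: [0.3021, -0.3418, 0.4045]
tool_rot: [-0.0, 0.988, 0.152, -0.0]
contact_force: [1.6, 0.6, 0.2]
gripper_width: 0.0451
```

>>> move_arm:
  slide:
    - [0.037,-0.0215,0]
    - [0.037,-0.0215,0]
    - [0.037,-0.0215,0]
    - [0.037,-0.0215,0]
    - [0.037,-0.0215,0]
  roll: [0,0,0,0,0]

```text
t: 1.1
tool_pos: [0.4462, -0.1834, 0.4046]
tool_rot: [-0.0, 0.988, 0.152, -0.0]
contact_force: [-0.7, -0.6, -0.7]
gripper_width: 0.0449
```

>>> move_arm:
  slide:
    - [0.037,-0.0215,0]
    - [0.037,-0.0215,0]
    - [0.037,-0.0215,0]
    - [0.037,-0.0215,0]
    - [0.032,-0.0215,0]
  roll: [0,0,0,0,0]

```text
t: 1.6
tool_pos: [0.5857, -0.0266, 0.4042]
tool_rot: [-0.0, 0.988, 0.153, -0.0]
contact_force: [-0.6, -1.2, -0.6]
gripper_width: 0.0453
```

>>> move_arm:
  slide:
    - [0,0,0.03]
    - [0,0,0.03]
    - [0,0,0.03]
    - [0,0,0]
    - [0,0,0]
  roll: [4,4,3.5,0,0]

```text
t: 2.1
tool_pos: [0.5848, -0.0284, 0.3154]
tool_rot: [0.0, 0.999, 0.053, 0.0]
contact_force: [0.2, -0.5, 0.4]
gripper_width: 0.045
```

```bash
cat >>h.py <<'E'
Q=[0.56739034,0.02308602,-0.08693517]
def yaw(s):
    w,x,y,z=s["tool_rot"];return Ro.from_quat([x,y,z,w]).apply([1,0,0])
def st(s=None):
    s=s or sense();v=yaw(s);a=np.arctan2(v[1],v[0])
    print("t%.2f"%s["t"],"tcp",s["tool_pos"].round(4),"yaw %.2f"%np.degrees(a),"F",s["contact_force"].round(2),"w %.4f"%s["gripper_width"],"tilt",Ro.from_quat(np.roll(s["tool_rot"],-1)).apply([0,0,1]).round(4)[:2]);return s,a
def todo(target,yawdeg=None):
    s,a=st();d=np.asarray(target)-s["tool_pos"]
    c,n=np.cos(a),np.sin(a)
    print("slide",[round(c*d[0]+n*d[1],4),round(n*d[0]-c*d[1],4),round(-d[2],4)],"roll", None if yawdeg is None else round(np.degrees(a)-yawdeg,2))
E
python3 - <<'E'
from h import *
k=H(Q,(22,-50,0));print(k)
im=get_image("wrist");ci=camera_info("wrist")
todo([k[0],k[1],.232],6)
for p in [(22,-50,80),(84,-58,56),(66.6,-118.4,40.5),(60,-22,47),(-50,-22,40)]:
    u=proj(ci,H(Q,p),True);print(p,u.round(0))
    if 0<u[0]<640: cv2.drawMarker(im,tuple(int(t) for t in u.round()),(0,255,0),0,8,1)
cv2.imwrite("pics/w1.png",im)
E
```

```text
[ 0.58496597 -0.02863532  0.        ]
t2.15 tcp [ 0.585  -0.0285  0.3163] yaw 6.10 F [ 1.03 -0.14  1.05] w 0.0449 tilt [ 0.002  -0.0005]
slide [np.float64(-0.0), np.float64(0.0002), np.float64(0.0843)] roll 0.1
(22, -50, 80) [314. 255.]
(84, -58, 56) [346. 151.]
(66.6, -118.4, 40.5) [423. 193.]
(60, -22, 47) [283. 175.]
(-50, -22, 40) [260. 316.]
```

View pics/w1.png

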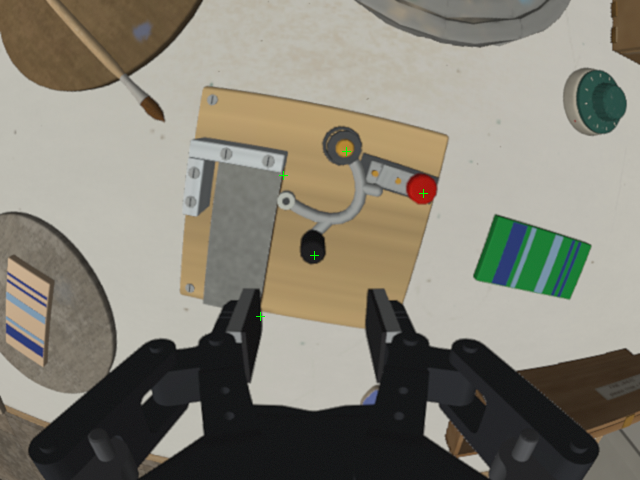

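The picture agrees with the model: knob top is at (313,255) right on its marker, pivot and button within about 3 px. Next I descend over the knob.

>>> move_arm:
  slide:
    - [0,0,0.02]
    - [0,0,0.02]
    - [0,0,0.018]
    - [0,0,0.013]
    - [0,0,0.013]
  roll: [0,0,0,0,0]

```text
t: 2.65
tool_pos: [0.585, -0.0284, 0.2313]
tool_rot: [0.0, 0.999, 0.053, 0.001]
contact_force: [0.3, 1.0, 0.0]
gripper_width: 0.045
```

>>> move_arm:
  slide:
    - [0,0,0]
    - [0,0,0]
    - [0,0,0]
    - [0,0,0]
    - [0,0,0]
  roll: [0,0,0,0,0]
  hand: 0.03

```text
t: 3.15
tool_pos: [0.5847, -0.0283, 0.2312]
tool_rot: [0.0, 0.999, 0.053, 0.0]
contact_force: [0.9, -0.2, 0.2]
gripper_width: 0.0301
```

>>> move_arm:
  slide:
    - [0,0.002,0]
    - [0,0.002,0]
    - [0,0.0,0]
    - [0,0,0]
    - [0,0,0]
  roll: [0,0,0,0,0]

```text
t: 3.65
tool_pos: [0.5851, -0.0323, 0.2307]
tool_rot: [-0.0, 0.999, 0.053, -0.0]
contact_force: [0.0, 0.4, 0.0]
gripper_width: 0.03
```

```bash
python3 - <<'E'
from h import *
st()
im=get_image("wrist");cv2.imwrite("pics/w2.png",im[200:400,200:440].repeat(2,0).repeat(2,1))
for th in(.3,.58,.63,.65,.66,.68):
    a=np.radians(172.66)+th;p=np.array([84+62.5*np.cos(a)-22,-58+62.5*np.sin(a)+50]);t=np.radians(11.08)
    print(th,"tool x %.1f y %.1f"%(p@[np.cos(t),np.sin(t)],p@[np.sin(t),-np.cos(t)]))
E
```

```text
t3.65 tcp [ 0.5851 -0.0323  0.2307] yaw 6.02 F [0.05 0.38 0.01] w 0.0300 tilt [-0.  0.]
0.3 tool x -3.2 y 18.4
0.58 tool x -1.1 y 35.7
0.63 tool x -0.2 y 38.7
0.65 tool x 0.1 y 39.9
0.66 tool x 0.4 y 40.5
0.68 tool x 0.8 y 41.7
```

>>> move_arm:
  slide:
    - [0,0.001,0]
    - [0,0.001,0]
    - [0,0,0]
    - [0,0,0]
    - [0,0,0]
  roll: [0,0,0,0,0]

```text
t: 4.2
tool_pos: [0.5853, -0.0343, 0.2307]
tool_rot: [-0.0, 0.999, 0.053, -0.0]
contact_force: [-0.4, 0.3, -0.8]
gripper_width: 0.03
```

>>> move_arm:
  slide:
    - [0,0.001,0]
    - [0,0,0]
    - [0,0,0]
    - [0,0,0]
    - [0,0,0]
  roll: [0,0,0,0,0]

```text
t: 4.7
tool_pos: [0.5853, -0.0352, 0.2307]
tool_rot: [-0.0, 0.999, 0.053, -0.0]
contact_force: [-1.1, 3.2, 0.9]
gripper_width: 0.0297
```

>>> move_arm:
  slide:
    - [0,0.001,0]
    - [0,0,0]
    - [0,0,0]
    - [0,0,0]
    - [0,0,0]
  roll: [0,0,0,0,0]

```text
t: 5.2
tool_pos: [0.5853, -0.036, 0.2307]
tool_rot: [-0.0, 0.999, 0.053, -0.0]
contact_force: [-1.1, 3.9, 3.1]
gripper_width: 0.03
```

>>> move_arm:
  slide:
    - [0,0.001,0]
    - [0,0,0]
    - [0,0,0]
    - [0,0,0]
    - [0,0,0]
  roll: [0,0,0,0,0]

```text
t: 5.7
tool_pos: [0.5853, -0.0369, 0.2306]
tool_rot: [-0.001, 0.999, 0.053, -0.001]
contact_force: [-3.1, 5.8, 2.3]
gripper_width: 0.0302
```

>>> move_arm:
  slide:
    - [0,0.004,0]
    - [0,0.004,0]
    - [0,0.004,0]
    - [0,0.004,0]
    - [0,0.004,0]
  roll: [0,0,0,0,0]

```text
t: 6.2
tool_pos: [0.5867, -0.0563, 0.2298]
tool_rot: [-0.002, 0.999, 0.053, -0.003]
contact_force: [-8.3, 9.3, 2.3]
gripper_width: 0.0299
```

>>> move_arm:
  slide:
    - [0,0.003,0]
    - [0,0.003,0]
    - [0,0.003,0]
    - [0,0.003,0]
    - [0,0.002,0]
  roll: [0,0,0,0,0]

```text
t: 6.7
tool_pos: [0.5884, -0.0704, 0.2298]
tool_rot: [-0.001, 0.999, 0.053, -0.002]
contact_force: [-3.9, 8.5, -1.3]
gripper_width: 0.0301
```

>>> move_arm:
  slide:
    - [0,0.001,0]
    - [0,0.0005,0]
    - [0,0,0]
    - [0,0,0]
    - [0,0,0]
  roll: [0,0,0,0,0]

```text
t: 7.2
tool_pos: [0.5888, -0.0722, 0.2298]
tool_rot: [-0.001, 0.999, 0.053, -0.002]
contact_force: [-3.4, 4.0, -2.2]
gripper_width: 0.0299
```

```bash
python3 - <<'E'
from h import *
st()
E
```

```text
t7.20 tcp [ 0.5888 -0.0722  0.2298] yaw 6.03 F [-3.39  4.05 -2.15] w 0.0299 tilt [-0.0033  0.0015]
```

>>> move_arm:
  slide:
    - [0,0.001,0]
    - [0,0.0005,0]
    - [0,0,0]
    - [0,0,0]
    - [0,0,0]
  roll: [0,0,0,0,0]

```text
t: 7.7
tool_pos: [0.5889, -0.0733, 0.2298]
tool_rot: [-0.001, 0.999, 0.053, -0.002]
contact_force: [-1.9, 7.0, -1.8]
gripper_width: 0.03
```

>>> move_arm:
  slide:
    - [0,0.001,0]
    - [0,0,0]
    - [0,0,0]
    - [0,0,0]
    - [0,0,0]
  roll: [0,0,0,0,0]

```text
t: 8.2
tool_pos: [0.5891, -0.0741, 0.2297]
tool_rot: [-0.001, 0.999, 0.053, -0.002]
contact_force: [-1.3, 9.5, -2.1]
gripper_width: 0.0298
```

>>> move_arm:
  slide:
    - [0,0.001,0]
    - [0,0.0005,0]
    - [0,0,0]
    - [0,0,0]
    - [0,0,0]
  roll: [0,0,0,0,0]

```text
t: 8.7
tool_pos: [0.5893, -0.0756, 0.2297]
tool_rot: [-0.001, 0.999, 0.053, -0.001]
contact_force: [-0.9, 9.5, -3.4]
gripper_width: 0.0298
```

>>> move_arm:
  slide:
    - [0,-0.001,0]
    - [0,-0.001,0]
    - [0,-0.002,0]
    - [0,0,0]
    - [0,0,0]
  roll: [0,0,0,0,0]

```text
t: 9.2
tool_pos: [0.5889, -0.0723, 0.2299]
tool_rot: [-0.001, 0.999, 0.053, -0.001]
contact_force: [-2.4, 4.8, -2.1]
gripper_width: 0.0298
```

>>> move_arm:
  slide:
    - [0,-0.002,0]
    - [0,-0.002,0]
    - [0,-0.002,0]
    - [0,-0.001,0]
    - [0,0,0]
  roll: [0,0,0,0,0]

```text
t: 9.7
tool_pos: [0.5886, -0.0656, 0.2309]
tool_rot: [0.0, 0.999, 0.053, 0.0]
contact_force: [-0.1, -0.7, 0.3]
gripper_width: 0.0302
```

The force dropped to zero while the knob stayed behind, so the catch holds the arm. I'll open, lift and go to the tile.

>>> move_arm:
  slide:
    - [0,0,0]
    - [0,0,0]
    - [0,0,0]
    - [0,0,-0.015]
    - [0,0,-0.03]
  roll: [0,0,0,0,0]
  hand: 0.04

```text
t: 10.2
tool_pos: [0.5882, -0.0656, 0.2743]
tool_rot: [-0.001, 0.999, 0.052, -0.002]
contact_force: [0.9, -0.0, -0.2]
gripper_width: 0.0401
```

>>> move_arm:
  slide:
    - [0,0,-0.03]
    - [-0.01,-0.035,-0.025]
    - [-0.011,-0.035,0]
    - [-0.011,-0.035,0]
    - [-0.011,-0.035,0]
  roll: [0,0,0,0,0]

```text
t: 10.7
tool_pos: [0.5303, 0.0702, 0.3309]
tool_rot: [0.0, 0.999, 0.052, 0.0]
contact_force: [1.0, 0.4, -0.4]
gripper_width: 0.0401
```

>>> move_arm:
  slide:
    - [-0.011,-0.035,0]
    - [-0.011,-0.035,0]
    - [-0.011,-0.035,0]
    - [-0.011,-0.035,0]
    - [-0.011,-0.035,0]
  roll: [0,0,0,0,0]
  hand: 0.075

```text
t: 11.2
tool_pos: [0.4573, 0.2386, 0.3309]
tool_rot: [-0.0, 0.999, 0.052, 0.0]
contact_force: [0.8, 0.2, 0.9]
gripper_width: 0.0747
```

>>> move_arm:
  slide:
    - [0,0,0]
    - [0,0,0]
    - [0,0,0]
    - [0,0,0]
    - [0,0,0]
  roll: [8,8,8,1.7,0]

```text
t: 11.7
tool_pos: [0.4581, 0.2373, 0.3307]
tool_rot: [-0.0, 0.985, -0.17, 0.0]
contact_force: [-0.3, -0.2, 0.2]
gripper_width: 0.0747
```

```bash
python3 - <<'E'
from h import *
im=get_image("wrist");ci=camera_info("wrist")
todo([.4427,.2683,.2],-19.7)
T=(.4568,.2632,np.radians(-19.7))
for p in [(60,30,21),(60,-30,21),(-60,30,21),(-60,-30,21)]:
    u=proj(ci,H(T,p),True);print(p,u.round(0))
    cv2.drawMarker(im,tuple(int(t) for t in u.round()),(0,255,0),0,8,1)
for th in(.58,):
    for R,z,off in((62.5,80,172.66),):
        a=np.radians(off)+th
        u=proj(ci,H(Q,(84+R*np.cos(a),-58+R*np.sin(a),z)),True);print("knob",u);cv2.drawMarker(im,tuple(int(t) for t in u.round()),(0,0,255),0,8,1)
cv2.imwrite("pics/w3.png",im)
E
```

```text
t11.75 tcp [0.4581 0.2373 0.3307] yaw -19.52 F [-0.03 -0.62 -0.36] w 0.0749 tilt [0.     0.0001]
slide [np.float64(-0.0249), np.float64(-0.024), np.float64(0.1307)] roll 0.18
(60, 30, 21) [243. 158.]
(60, -30, 21) [322. 157.]
(-60, 30, 21) [250. 300.]
(-60, -30, 21) [320. 301.]
knob [620.44227137 -27.44695696]
```

View pics/w3.png

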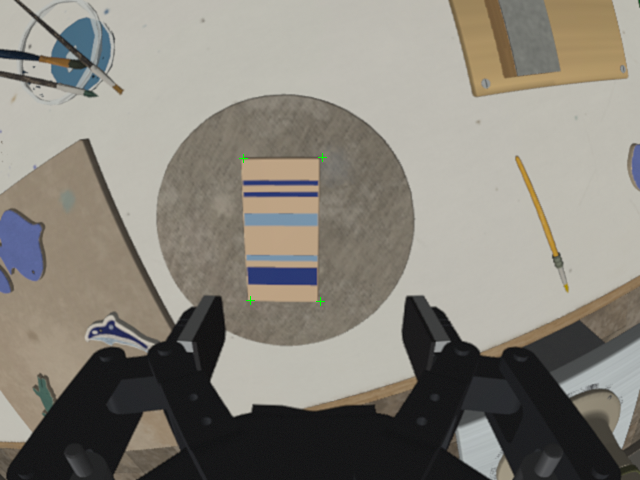

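The tile lies at (241–319, 157–302), within about 3 px of the predicted corners, so I shift 2 mm left. Then I descend.

>>> move_arm:
  slide:
    - [-0.0125,-0.013,0.03]
    - [-0.0125,-0.013,0.03]
    - [0,0,0.03]
    - [0,0,0.03]
    - [0,0,0.012]
  roll: [0,0,0,0,0]
  hand: 0.074

```text
t: 12.25
tool_pos: [0.4427, 0.2701, 0.1964]
tool_rot: [0.001, 0.985, -0.17, -0.002]
contact_force: [-0.5, -0.6, 0.5]
gripper_width: 0.0741
```

>>> move_arm:
  slide:
    - [0,0,0.003]
    - [0,0,0.002]
    - [0,0,0.002]
    - [0,0,0]
    - [0,0,0]
  roll: [0,0,0,0,0]

```text
t: 12.75
tool_pos: [0.4434, 0.2703, 0.1923]
tool_rot: [-0.0, 0.985, -0.171, 0.001]
contact_force: [0.2, 0.4, 0.1]
gripper_width: 0.0737
```

```bash
python3 - <<'E'
from h import *
st()
im=get_image("wrist");cv2.imwrite("pics/w4.png",im[140:480,100:540])
E
```

```text
t12.75 tcp [0.4434 0.2703 0.1923] yaw -19.67 F [0.22 0.38 0.13] w 0.0737 tilt [0.0011 0.0004]
```

View pics/w4.png

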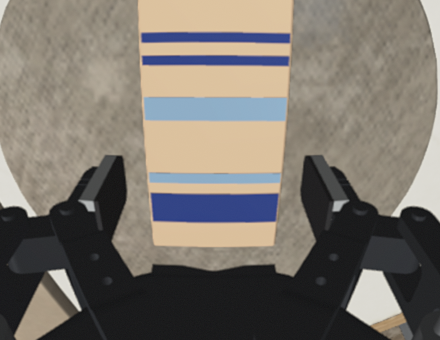

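Fingers straddle the tile near its dark stripe. I'll lower in steps, feeling for the bat.

>>> move_arm:
  slide:
    - [0,0,0.002]
    - [0,0,0.002]
    - [0,0,0.001]
    - [0,0,0]
    - [0,0,0]
  roll: [0,0,0,0,0]
  hand: 0.066

```text
t: 13.3
tool_pos: [0.4433, 0.2703, 0.1866]
tool_rot: [0.0, 0.985, -0.171, -0.0]
contact_force: [-0.1, 0.6, -0.4]
gripper_width: 0.066
```

>>> move_arm:
  slide:
    - [0,0,0.001]
    - [0,0,0.001]
    - [0,0,0]
    - [0,0,0]
    - [0,0,0]
  roll: [0,0,0,0,0]

```text
t: 13.8
tool_pos: [0.4433, 0.2703, 0.1847]
tool_rot: [-0.0, 0.985, -0.171, 0.0]
contact_force: [0.2, -0.4, -0.1]
gripper_width: 0.066
```

>>> move_arm:
  slide:
    - [0,0,0.001]
    - [0,0,0.001]
    - [0,0,0]
    - [0,0,0]
    - [0,0,0]
  roll: [0,0,0,0,0]

```text
t: 14.3
tool_pos: [0.4433, 0.2703, 0.1827]
tool_rot: [-0.0, 0.985, -0.171, 0.0]
contact_force: [-0.7, -0.6, -0.0]
gripper_width: 0.066
```

>>> move_arm:
  slide:
    - [0,0,0.001]
    - [0,0,0.001]
    - [0,0,0]
    - [0,0,0]
    - [0,0,0]
  roll: [0,0,0,0,0]

```text
t: 14.8
tool_pos: [0.4433, 0.2703, 0.1807]
tool_rot: [-0.0, 0.985, -0.171, 0.0]
contact_force: [0.3, 0.6, 0.1]
gripper_width: 0.0656
```

>>> move_arm:
  slide:
    - [0,0,0.001]
    - [0,0,0.0005]
    - [0,0,0]
    - [0,0,0]
    - [0,0,0]
  roll: [0,0,0,0,0]

```text
t: 15.3
tool_pos: [0.4433, 0.2703, 0.1792]
tool_rot: [-0.0, 0.985, -0.171, 0.0]
contact_force: [0.5, -0.6, -0.7]
gripper_width: 0.066
```

>>> move_arm:
  slide:
    - [0,0,0]
    - [0,0,0]
    - [0,0,0]
    - [0,0,0]
    - [0,0,0]
  roll: [0,0,0,0,0]
  hand: 0.055

```text
t: 15.8
tool_pos: [0.4433, 0.2703, 0.1799]
tool_rot: [0.0, 0.985, -0.171, 0.0]
contact_force: [-3.4, -2.6, 8.2]
gripper_width: 0.0581
```

>>> move_arm:
  slide:
    - [0,0,-0.001]
    - [0,0,-0.002]
    - [0,0,-0.004]
    - [0,0,-0.008]
    - [0,0,-0.01]
  roll: [0,0,0,0,0]

```text
t: 16.3
tool_pos: [0.4432, 0.2703, 0.2048]
tool_rot: [0.0, 0.985, -0.171, -0.0]
contact_force: [-0.1, -0.2, -1.8]
gripper_width: 0.058
```

>>> move_arm:
  slide:
    - [0,0,-0.02]
    - [0,0,-0.02]
    - [0,0,-0.02]
    - [0,0,0]
    - [0,0,0]
  roll: [0,0,0,0,0]

```text
t: 16.8
tool_pos: [0.4431, 0.2702, 0.2642]
tool_rot: [-0.0, 0.985, -0.171, 0.0]
contact_force: [0.5, -0.5, -2.2]
gripper_width: 0.0581
```

```bash
python3 - <<'E'
from h import *
st()
im=get_image("side");cv2.imwrite("pics/s5.png",cv2.resize(im[120:440,180:460],None,fx=2,fy=2))
E
```

```text
t16.80 tcp [0.4431 0.2702 0.2642] yaw -19.68 F [ 0.52 -0.51 -2.19] w 0.0581 tilt [0.0004 0.0001]
```

View pics/s5.png

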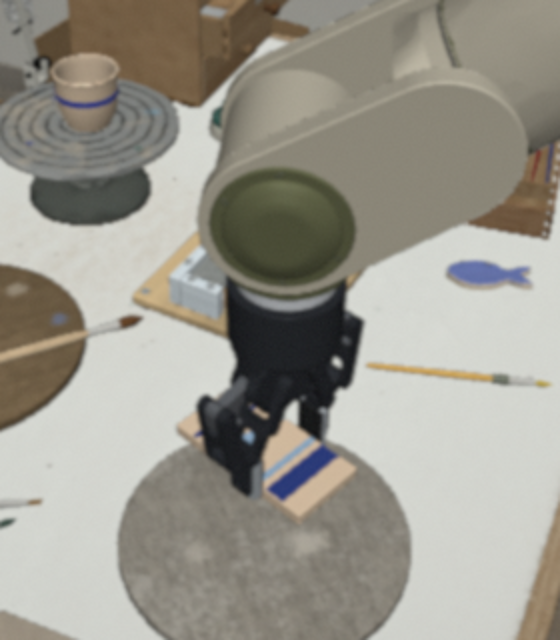

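The tile is in the gripper: width 0.058, and the force shows its weight. Now I carry it to above the bed and check its pose in the hand.

>>> move_arm:
  slide:
    - [0.018,0.02,0]
    - [0.018,0.02,0]
    - [0.018,0.02,0]
    - [0.018,0.02,0]
    - [0.018,0.02,0]
  roll: [0,0,0,0,0]

```text
t: 17.35
tool_pos: [0.4944, 0.1447, 0.263]
tool_rot: [0.0, 0.985, -0.171, -0.001]
contact_force: [1.0, 0.6, -1.9]
gripper_width: 0.0581
```

>>> move_arm:
  slide:
    - [0.018,0.02,0]
    - [0.018,0.02,0]
    - [0.018,0.02,0]
    - [0.018,0.02,0]
    - [0.018,0.02,0]
  roll: [0,0,0,0,0]

```text
t: 17.85
tool_pos: [0.5455, 0.0203, 0.2629]
tool_rot: [-0.0, 0.985, -0.171, -0.001]
contact_force: [0.1, 0.8, -1.5]
gripper_width: 0.0582
```

>>> move_arm:
  slide:
    - [0,0,0]
    - [0,0,0]
    - [0,0,0]
    - [0,0,0]
    - [0,0,0]
  roll: [-5,-5,-4.7,0,0]

```text
t: 18.35
tool_pos: [0.5453, 0.0214, 0.2634]
tool_rot: [-0.0, 0.999, -0.044, -0.001]
contact_force: [0.3, 0.2, -2.1]
gripper_width: 0.0587
```

```bash
python3 - <<'E'
from h import *
im=get_image("wrist");ci=camera_info("wrist")
todo([.544,.0201,.216],-4.98)
s=sense();zt=s["tool_pos"][2]-.159;v=yaw(s)
G=(s["tool_pos"][0],s["tool_pos"][1],np.arctan2(v[1],v[0]))
for p in [(75,30),(75,-30)]:
    u=proj(ci,H(G,(*p,zt*1000)),True);print("pred front",u.round(1));cv2.drawMarker(im,tuple(int(t) for t in u.round()),(0,255,0),0,8,1)
for p in [(60,42,47),(60,-22,47),(20,30,47),(20,42,47),(84,-58,56),(27.8,-85.3,80)]:
    u=proj(ci,H(Q,p),True);print(p,u.round(1));cv2.drawMarker(im,tuple(int(t) for t in u.round()),(0,0,255),0,8,1)
cv2.imwrite("pics/w6.png",cv2.resize(im[60:360,160:500],None,fx=2,fy=2))
E
```

```text
t18.40 tcp [0.5453 0.0214 0.2636] yaw -5.09 F [-0.24  0.5  -2.5 ] w 0.0583 tilt [-0.0011  0.0002]
slide [np.float64(-0.0012), np.float64(0.0014), np.float64(0.0476)] roll -0.11
pred front [227.6 127.4]
pred front [400.1 127.4]
(60, 42, 47) [222.6 113.3]
(60, -22, 47) [350.6 111. ]
(20, 30, 47) [248.2 190.3]
(20, 42, 47) [225.6 190.7]
(84, -58, 56) [426.4  65.3]
(27.8, -85.3, 80) [493.6 189.2]
```

View pics/w6.png

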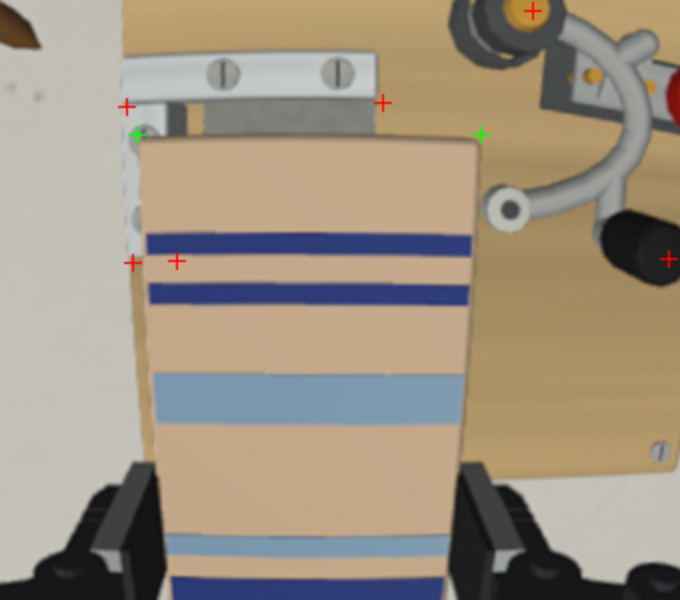

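The picture shows the tile level in the hand and about 0.7° clockwise. The stop face sits at crop y≈100 and the tile front at ≈140, and the arm is held back. The holder is about 1 mm off the model, within feel range. I'll lower.

>>> move_arm:
  slide:
    - [0,0.001,0.01]
    - [0,0,0.015]
    - [0,0,0.012]
    - [0,0,0.008]
    - [0,0,0.003]
  roll: [-0.5,0,0,0,0]

```text
t: 18.9
tool_pos: [0.5452, 0.0204, 0.2151]
tool_rot: [-0.0, 0.999, -0.039, -0.001]
contact_force: [-0.8, -0.2, -2.8]
gripper_width: 0.0583
```

>>> move_arm:
  slide:
    - [0,0,0.001]
    - [0,0,0.001]
    - [0,0,0.001]
    - [0,0,0]
    - [0,0,0]
  roll: [0,0,0,0,0]

```text
t: 19.4
tool_pos: [0.5454, 0.0203, 0.2134]
tool_rot: [0.0, 0.999, -0.039, 0.0]
contact_force: [0.2, 0.5, -2.0]
gripper_width: 0.0581
```

>>> move_arm:
  slide:
    - [0,0,0.001]
    - [0,0,0.0005]
    - [0,0,0]
    - [0,0,0]
    - [0,0,0]
  roll: [0,0,0,0,0]

```text
t: 19.9
tool_pos: [0.5453, 0.0203, 0.2117]
tool_rot: [0.0, 0.999, -0.039, 0.0]
contact_force: [-0.2, 0.5, -1.4]
gripper_width: 0.0583
```

>>> move_arm:
  slide:
    - [0,0,0.001]
    - [0,0,0.0005]
    - [0,0,0]
    - [0,0,0]
    - [0,0,0]
  roll: [0,0,0,0,0]

```text
t: 20.4
tool_pos: [0.5453, 0.0204, 0.2102]
tool_rot: [0.0, 0.999, -0.039, 0.0]
contact_force: [0.1, 0.8, -1.8]
gripper_width: 0.0581
```

>>> move_arm:
  slide:
    - [0,0,0.0005]
    - [0,0,0.0005]
    - [0,0,0]
    - [0,0,0]
    - [0,0,0]
  roll: [0,0,0,0,0]

```text
t: 20.9
tool_pos: [0.5453, 0.0203, 0.2092]
tool_rot: [-0.0, 0.999, -0.039, 0.0]
contact_force: [0.1, -0.1, -1.8]
gripper_width: 0.0583
```

>>> move_arm:
  slide:
    - [0,0,0.0005]
    - [0,0,0.0003]
    - [0,0,0]
    - [0,0,0]
    - [0,0,0]
  roll: [0,0,0,0,0]

```text
t: 21.4
tool_pos: [0.5454, 0.0204, 0.2088]
tool_rot: [0.0, 0.999, -0.039, 0.0]
contact_force: [-2.7, 0.6, 5.5]
gripper_width: 0.058
```

>>> move_arm:
  slide:
    - [0,0,0.0005]
    - [0,0,0.0003]
    - [0,0,0]
    - [0,0,0]
    - [0,0,0]
  roll: [0,0,0,0,0]

```text
t: 21.9
tool_pos: [0.5453, 0.0204, 0.2088]
tool_rot: [0.0, 0.999, -0.039, 0.0]
contact_force: [-6.4, 0.3, 14.2]
gripper_width: 0.058
```

>>> move_arm:
  slide:
    - [0,0,-0.0007]
    - [0,0,-0.0005]
    - [0,0,0]
    - [0,0,0]
    - [0,0,0]
  roll: [0,0,0,0,0]

```text
t: 22.4
tool_pos: [0.5454, 0.0203, 0.2088]
tool_rot: [-0.0, 0.999, -0.039, 0.0]
contact_force: [-0.2, 0.7, 3.2]
gripper_width: 0.058
```

>>> move_arm:
  slide:
    - [0.001,0,0]
    - [0.001,0,0]
    - [0.001,0,0]
    - [0.001,0,0]
    - [0,0,0]
  roll: [0,0,0,0,0]

```text
t: 22.9
tool_pos: [0.5492, 0.0201, 0.2088]
tool_rot: [-0.0, 0.999, -0.039, -0.001]
contact_force: [-4.7, -0.3, 5.4]
gripper_width: 0.0585
```

```bash
python3 - <<'E'
from h import *
st()
im=get_image("wrist");cv2.imwrite("pics/w7.png",cv2.resize(im[60:360,160:500],None,fx=2,fy=2))
E
```

```text
t22.90 tcp [0.5492 0.0201 0.2088] yaw -4.47 F [-4.66 -0.28  5.39] w 0.0585 tilt [-0.0011  0.0001]
```

View pics/w7.png

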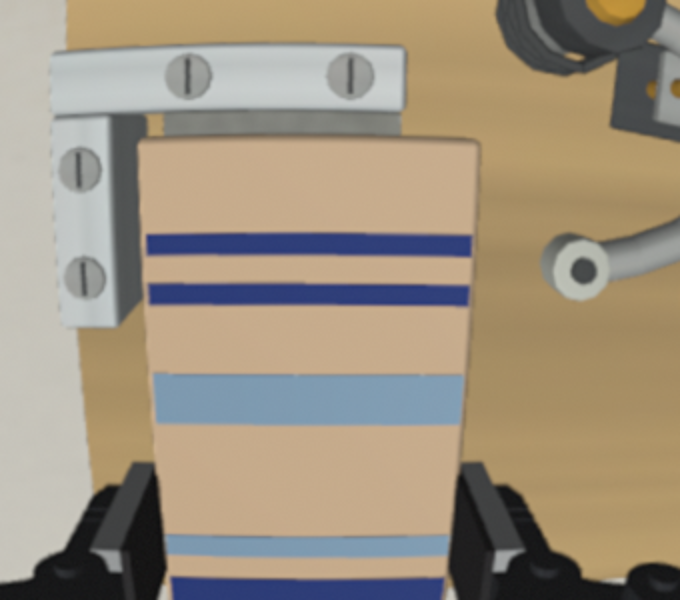

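About 4–5 mm remains to the stop and about 5 mm to the long edge. I ease the vertical load and advance in small steps.

>>> move_arm:
  slide:
    - [0,0,-0.0004]
    - [0.001,0,0]
    - [0.001,0,0]
    - [0,0,0]
    - [0,0,0]
  roll: [0,0,0,0,0]

```text
t: 23.45
tool_pos: [0.5513, 0.0199, 0.209]
tool_rot: [-0.0, 0.999, -0.039, -0.0]
contact_force: [-0.2, -0.8, -1.6]
gripper_width: 0.0579
```

>>> move_arm:
  slide:
    - [0.0005,0,0]
    - [0.0005,0,0]
    - [0,0,0]
    - [0,0,0]
    - [0,0,0]
  roll: [0,0,0,0,0]

```text
t: 23.95
tool_pos: [0.5523, 0.0198, 0.2092]
tool_rot: [-0.0, 0.999, -0.039, -0.0]
contact_force: [-0.5, 0.5, -1.0]
gripper_width: 0.0581
```

>>> move_arm:
  slide:
    - [0.0003,0,0]
    - [0.0003,0,0]
    - [0,0,0]
    - [0,0,0]
    - [0,0,0]
  roll: [0,0,0,0,0]

```text
t: 24.45
tool_pos: [0.5529, 0.0198, 0.2092]
tool_rot: [-0.0, 0.999, -0.039, -0.0]
contact_force: [-0.4, -0.5, -2.0]
gripper_width: 0.0579
```

>>> move_arm:
  slide:
    - [0.0005,0,0]
    - [0,0,0]
    - [0,0,0]
    - [0,0,0]
    - [0,0,0]
  roll: [0,0,0,0,0]

```text
t: 24.95
tool_pos: [0.5533, 0.0197, 0.2091]
tool_rot: [-0.0, 0.999, -0.039, -0.0]
contact_force: [-1.6, -0.1, -1.2]
gripper_width: 0.0582
```

>>> move_arm:
  slide:
    - [0.0004,0,0]
    - [0,0,0]
    - [0,0,0]
    - [0,0,0]
    - [0,0,0]
  roll: [0,0,0,0,0]

```text
t: 25.45
tool_pos: [0.5535, 0.0197, 0.209]
tool_rot: [-0.0, 0.999, -0.039, -0.001]
contact_force: [-5.2, 1.6, -0.8]
gripper_width: 0.0581
```

>>> move_arm:
  slide:
    - [-0.0005,-0.0005,0]
    - [0,-0.001,0]
    - [0,-0.0005,0]
    - [0,0,0]
    - [0,0,0]
  roll: [0,0,0,0,0]

```text
t: 25.95
tool_pos: [0.5534, 0.0217, 0.2092]
tool_rot: [0.0, 0.999, -0.039, -0.0]
contact_force: [-3.7, -2.0, -1.4]
gripper_width: 0.0586
```

>>> move_arm:
  slide:
    - [0,-0.0005,0]
    - [0,-0.0005,0]
    - [0,0,0]
    - [0,0,0]
    - [0,0,0]
  roll: [0,0,0,0,0]

```text
t: 26.45
tool_pos: [0.5535, 0.0227, 0.2092]
tool_rot: [-0.0, 0.999, -0.039, -0.0]
contact_force: [-3.6, -0.6, -1.5]
gripper_width: 0.0584
```

>>> move_arm:
  slide:
    - [0,-0.0005,0]
    - [0,0,0]
    - [0,0,0]
    - [0,0,0]
    - [0,0,0]
  roll: [0,0,0,0,0]

```text
t: 26.95
tool_pos: [0.5536, 0.0232, 0.2092]
tool_rot: [-0.0, 0.999, -0.039, -0.0]
contact_force: [-3.6, -2.4, -1.7]
gripper_width: 0.058
```

```bash
python3 - <<'E'
from h import *
s,a=st();print(s["torque"].round(3))
E
```

```text
t26.95 tcp [0.5536 0.0232 0.2092] yaw -4.48 F [-3.56 -2.36 -1.71] w 0.0580 tilt [-0.  0.]
[-0.199  0.707 -0.191]
```

>>> move_arm:
  slide:
    - [-0.0001,-0.0005,0]
    - [0,0,0]
    - [0,0,0]
    - [0,0,0]
    - [0,0,0]
  roll: [0,0,0,0,0]

```text
t: 27.45
tool_pos: [0.5536, 0.0237, 0.2092]
tool_rot: [-0.0, 0.999, -0.039, 0.0]
contact_force: [-2.7, -1.3, -1.6]
gripper_width: 0.0581
```

>>> move_arm:
  slide:
    - [0,-0.0005,0]
    - [0,0,0]
    - [0,0,0]
    - [0,0,0]
    - [0,0,0]
  roll: [0,0,0,0,0]

```text
t: 27.95
tool_pos: [0.5536, 0.0243, 0.2092]
tool_rot: [-0.0, 0.999, -0.039, 0.0]
contact_force: [-2.0, -1.8, -2.1]
gripper_width: 0.0582
```

```bash
python3 - <<'E'
from h import *
s,a=st();print(s["torque"].round(3))
E
```

```text
t27.95 tcp [0.5536 0.0243 0.2092] yaw -4.48 F [-1.97 -1.76 -2.09] w 0.0582 tilt [0.0002 0.    ]
[-0.183  0.41  -0.119]
```

>>> move_arm:
  slide:
    - [0,-0.0005,0]
    - [0,0,0]
    - [0,0,0]
    - [0,0,0]
    - [0,0,0]
  roll: [0,0,0,0,0]

```text
t: 28.45
tool_pos: [0.5536, 0.0247, 0.2092]
tool_rot: [-0.0, 0.999, -0.039, 0.0]
contact_force: [-3.3, -1.2, -0.8]
gripper_width: 0.0583
```

>>> move_arm:
  slide:
    - [0,-0.0004,0]
    - [0,0,0]
    - [0,0,0]
    - [0,0,0]
    - [0,0,0]
  roll: [0,0,0,0,0]

```text
t: 28.95
tool_pos: [0.5537, 0.025, 0.2092]
tool_rot: [0.0, 0.999, -0.039, 0.0]
contact_force: [-2.2, -2.3, -2.4]
gripper_width: 0.058
```

```bash
python3 - <<'E'
from h import *
s,a=st();print(s["torque"].round(3))
E
```

```text
t28.95 tcp [0.5537 0.025  0.2092] yaw -4.48 F [-2.2  -2.29 -2.36] w 0.0580 tilt [ 0.0001 -0.0001]
[-0.487  0.387 -0.158]
```

>>> move_arm:
  slide:
    - [0,-0.0004,0]
    - [0,0,0]
    - [0,0,0]
    - [0,0,0]
    - [0,0,0]
  roll: [0,0,0,0,0]

```text
t: 29.45
tool_pos: [0.5537, 0.0252, 0.2092]
tool_rot: [0.0, 0.999, -0.039, -0.0]
contact_force: [-3.1, -5.0, -1.0]
gripper_width: 0.0582
```

```bash
python3 - <<'E'
from h import *
s,a=st();print(s["torque"].round(3))
E
```

```text
t29.45 tcp [0.5537 0.0252 0.2092] yaw -4.50 F [-3.15 -4.95 -1.05] w 0.0582 tilt [-0.     -0.0006]
[-0.836  0.488 -0.311]
```

>>> move_arm:
  slide:
    - [0.0001,-0.0003,0]
    - [0,0,0]
    - [0,0,0]
    - [0,0,0]
    - [0,0,0]
  roll: [0,0,0,0,0]

```text
t: 29.95
tool_pos: [0.5537, 0.0253, 0.2092]
tool_rot: [0.0, 0.999, -0.039, -0.0]
contact_force: [-4.1, -7.0, -1.2]
gripper_width: 0.0581
```

```bash
python3 - <<'E'
from h import *
s,a=st();print(s["torque"].round(3))
im=get_image("wrist");cv2.imwrite("pics/w8.png",cv2.resize(im[90:250,160:500],None,fx=2.3,fy=2.3,interpolation=cv2.INTER_CUBIC))
E
```

```text
t29.95 tcp [0.5537 0.0253 0.2092] yaw -4.50 F [-4.11 -6.98 -1.23] w 0.0581 tilt [-0.0004 -0.0009]
[-1.085  0.651 -0.43 ]
```

View pics/w8.png

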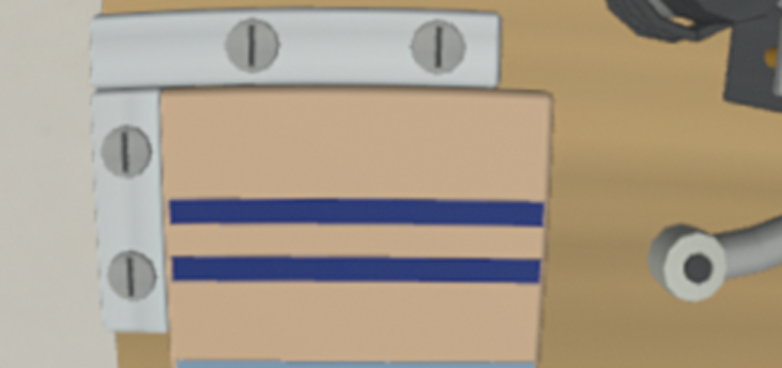

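The tile sits in the corner with edge (160,90) and stop line y≈90 touching. The gap opens slightly toward the rear, about 0.4° anticlockwise. I square it slightly, then press on both edges.

>>> move_arm:
  slide:
    - [0,0,0]
    - [0.0002,-0.0002,0]
    - [0,0,0]
    - [0,0,0]
    - [0,0,0]
  roll: [0.45,0,0,0,0]

```text
t: 30.5
tool_pos: [0.5539, 0.0256, 0.2091]
tool_rot: [0.0, 0.999, -0.043, -0.0]
contact_force: [-3.7, -6.9, -1.3]
gripper_width: 0.0582
```

```bash
python3 - <<'E'
from h import *
s,a=st();print(s["torque"].round(3))
E
```

```text
t30.50 tcp [0.5539 0.0256 0.2091] yaw -4.92 F [-3.72 -6.86 -1.28] w 0.0582 tilt [-0.0009 -0.0008]
[-1.007  0.662 -0.154]
```

>>> move_arm:
  slide:
    - [0.0003,0,0]
    - [0,0,0]
    - [0,0,0]
    - [0,0,0]
    - [0,0,0]
  roll: [0,0,0,0,0]

```text
t: 31.0
tool_pos: [0.554, 0.0256, 0.2091]
tool_rot: [0.0, 0.999, -0.043, -0.001]
contact_force: [-5.3, -5.9, -0.7]
gripper_width: 0.0581
```

```bash
python3 - <<'E'
from h import *
s,a=st();print(s["torque"].round(3))
E
```

```text
t31.00 tcp [0.554  0.0256 0.2091] yaw -4.91 F [-5.33 -5.95 -0.74] w 0.0581 tilt [-0.0016 -0.0008]
[-0.988  0.838 -0.149]
```

Both contacts are firm, about 4.8 N on the stop and 6.4 N on the edge in holder axes. I release the tile and rise straight up.

>>> move_arm:
  slide:
    - [0,0,0.0002]
    - [0,0,0]
    - [0,0,0]
    - [0,0,0]
    - [0,0,0]
  roll: [0,0,0,0,0]
  hand: 0.068

```text
t: 31.5
tool_pos: [0.5544, 0.0261, 0.2091]
tool_rot: [-0.0, 0.999, -0.043, 0.0]
contact_force: [0.2, 0.2, -0.4]
gripper_width: 0.0681
```

>>> move_arm:
  slide:
    - [0,0,-0.005]
    - [0,0,-0.01]
    - [0,0,-0.015]
    - [0,0,-0.02]
    - [0,0,-0.02]
  roll: [0,0,0,0,0]

```text
t: 32.0
tool_pos: [0.5543, 0.026, 0.2806]
tool_rot: [0.0, 0.999, -0.043, 0.0]
contact_force: [0.7, -0.2, 0.4]
gripper_width: 0.0681
```

>>> move_arm:
  slide:
    - [0.02,0.03,0]
    - [0.02,0.03,0]
    - [0.02,0.03,0]
    - [0.02,0.03,0]
    - [0,0,0]
  roll: [0,0,0,0,0]
  hand: 0.0

```text
t: 32.5
tool_pos: [0.6246, -0.1041, 0.2797]
tool_rot: [0.001, 0.999, -0.045, 0.001]
contact_force: [0.7, 0.8, 0.2]
gripper_width: 0.0002
```

```bash
python3 - <<'E'
from h import *
im=get_image("wrist");ci=camera_info("wrist")
todo([.6235,-.1006,.2165])
u=proj(ci,[.6235,-.1006,.0405],True);cv2.drawMarker(im,tuple(int(t) for t in u.round()),(0,255,0),0,8,1)
im2=im[80:380,140:480]
cv2.imwrite("pics/w9.png",cv2.resize(im2,None,fx=2,fy=2))
hs=cv2.cvtColor(im,cv2.COLOR_BGR2HSV);m=(((hs[...,0]<8)|(hs[...,0]>172))&(hs[...,1]>150)&(hs[...,2]>60)).astype(np.uint8)
n,l,stt,c=cv2.connectedComponentsWithStats(m);k=1+stt[1:,4].argmax();print(stt[k],c[k],u)
print("red centroid at z .0405",at(ci,c[k],.0405,True))
E
```

```text
t32.55 tcp [ 0.624  -0.1021  0.2794] yaw -5.06 F [-0.2   0.55  0.08] w -0.0004 tilt [ 0.0008 -0.0003]
slide [np.float64(-0.0006), np.float64(-0.0014), np.float64(0.0629)] roll None
[290 233  35  36 938] [306.58208955 250.2196162 ] [311.22274222 253.59828842]
red centroid at z .0405 [ 0.62588625 -0.09803534  0.0405    ]
```

View pics/w9.png

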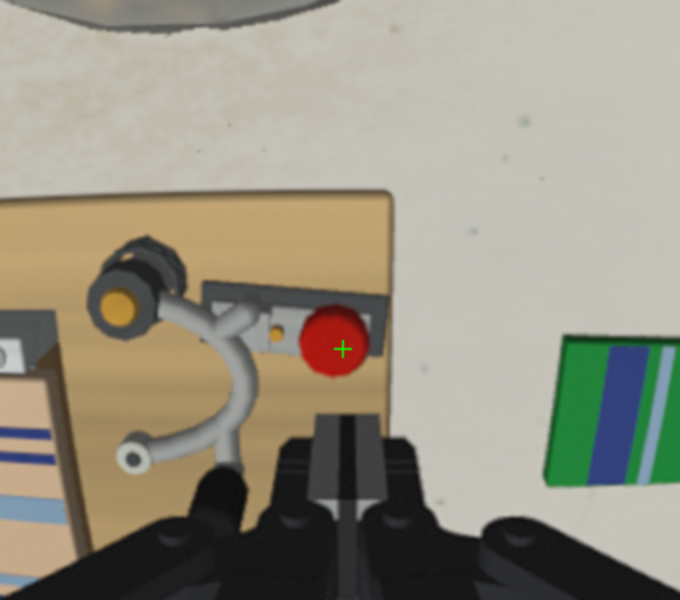

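The button top is at crop (335,343), about 2–3 mm left of the estimate, and the tile and arm are still in place. I shift, descend and press.

>>> move_arm:
  slide:
    - [0.0005,-0.0037,0.02]
    - [0,0,0.02]
    - [0,0,0.015]
    - [0,0,0.006]
    - [0,0,0]
  roll: [0,0,0,0,0]

```text
t: 33.05
tool_pos: [0.6244, -0.0965, 0.2177]
tool_rot: [-0.0, 0.999, -0.043, -0.0]
contact_force: [-0.4, -0.3, 0.0]
gripper_width: -0.0002
```

>>> move_arm:
  slide:
    - [0,0,0.002]
    - [0,0,0.002]
    - [0,0,0]
    - [0,0,0]
    - [0,0,0]
  roll: [0,0,0,0,0]

```text
t: 33.55
tool_pos: [0.6245, -0.0969, 0.2142]
tool_rot: [0.0, 0.999, -0.043, 0.0]
contact_force: [0.4, 0.1, -0.0]
gripper_width: -0.0001
```

>>> move_arm:
  slide:
    - [0,0,0.001]
    - [0,0,0.001]
    - [0,0,0]
    - [0,0,0]
    - [0,0,0]
  roll: [0,0,0,0,0]

```text
t: 34.05
tool_pos: [0.6246, -0.0969, 0.2121]
tool_rot: [0.0, 0.999, -0.043, 0.0]
contact_force: [-0.0, -0.8, 4.0]
gripper_width: -0.0001
```

>>> move_arm:
  slide:
    - [0,0,0.001]
    - [0,0,0.001]
    - [0,0,0]
    - [0,0,0]
    - [0,0,0]
  roll: [0,0,0,0,0]

```text
t: 34.55
tool_pos: [0.6245, -0.0968, 0.2099]
tool_rot: [-0.0, 0.999, -0.043, -0.0]
contact_force: [0.8, 0.1, 3.3]
gripper_width: 0.0002
```

>>> move_arm:
  slide:
    - [0,0,0.001]
    - [0,0,0.001]
    - [0,0,0.001]
    - [0,0,0]
    - [0,0,0]
  roll: [0,0,0,0,0]

```text
t: 35.05
tool_pos: [0.6245, -0.0968, 0.207]
tool_rot: [0.0, 0.999, -0.043, -0.0]
contact_force: [-0.5, -0.6, 3.5]
gripper_width: -0.0001
```

>>> move_arm:
  slide:
    - [0,0,0.0005]
    - [0,0,0]
    - [0,0,0]
    - [0,0,0]
    - [0,0,0]
  roll: [0,0,0,0,0]

```text
t: 35.55
tool_pos: [0.6245, -0.0968, 0.2065]
tool_rot: [0.0, 0.999, -0.043, 0.0]
contact_force: [-0.8, -0.7, 3.3]
gripper_width: -0.0005
```

```bash
python3 - <<'E'
from h import *
st()
im=get_image("wrist");cv2.imwrite("pics/w10.png",im[80:400,60:460])
E
```

```text
t35.55 tcp [ 0.6245 -0.0968  0.2065] yaw -4.93 F [-0.79 -0.67  3.29] w -0.0005 tilt [ 0. -0.]
```

View pics/w10.png

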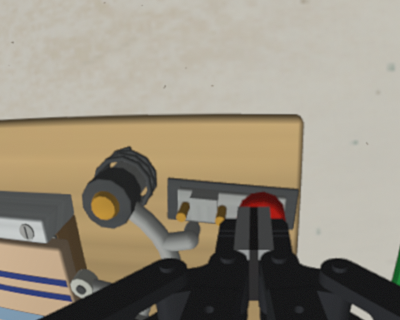

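The arm has gone and its roller (85,287) rests at the tile's side. I lift clear and check numerically, since all 12 views are used.

>>> move_arm:
  slide:
    - [0,0,-0.01]
    - [0,0,-0.02]
    - [0,0,-0.03]
    - [0,0,-0.04]
    - [0,0,-0.04]
  roll: [0,0,0,0,0]

```text
t: 36.1
tool_pos: [0.6242, -0.0966, 0.3481]
tool_rot: [-0.0, 0.999, -0.043, -0.0]
contact_force: [0.1, 0.4, 0.0]
gripper_width: 0.0001
```

>>> move_arm:
  slide:
    - [-0.03,-0.03,0]
    - [-0.03,-0.03,0]
    - [-0.02,-0.03,0]
    - [0,0,0]
    - [0,0,0]
  roll: [0,0,0,0,0]

```text
t: 36.6
tool_pos: [0.5525, 0.0001, 0.3471]
tool_rot: [0.0, 0.999, -0.042, 0.0]
contact_force: [-0.0, -0.6, 0.6]
gripper_width: 0.0001
```

```bash
python3 - <<'E'
from h import *
st();im=get_image("wrist");ci=camera_info("wrist")
top=get_image("top");ct=camera_info("top")
cv2.imwrite("pics/w11.png",im)
# stripe colour (dark blue) blobs -> tile yaw; orange pivot; tile mask
hs=cv2.cvtColor(im,cv2.COLOR_BGR2HSV)
print("tile px hsv ref",[hs[tuple(np.round(proj(ci,H(Q,p),True)[::-1]).astype(int))].tolist() for p in [(52,0,50),(10,0,50)]])
def inh(w):
    c,s=np.cos(Q[2]),np.sin(Q[2]);d=w[:2]-Q[:2];return np.round(1000*np.array([c*d[0]+s*d[1],-s*d[0]+c*d[1]]),1)
m=((hs[...,0]>110)&(hs[...,0]<126)&(hs[...,1]>130)).astype(np.uint8)
n,l,stt,cen=cv2.connectedComponentsWithStats(m)
for k in range(1,n):
    if stt[k,4]>200:
        ys,xs=np.where(l==k);W=np.array([at(ci,(x,y),.05,True)[:2] for x,y in zip(xs,ys)])
        if len(W)>6000: continue
        u,s,v=np.linalg.svd(W-W.mean(0),full_matrices=False);a=np.degrees(np.arctan2(*v[0][::-1]))
        print("stripe",stt[k],inh(W.mean(0)),"tile yaw-holder",(a+90-np.degrees(Q[2])+90)%180-90)
m=((hs[...,0]>5)&(hs[...,0]<25)&(hs[...,1]>150)&(hs[...,2]>110)).astype(np.uint8)
n,l,stt,cen=cv2.connectedComponentsWithStats(m)
for k in range(1,n):
    if stt[k,4]>60: print("orange",stt[k],inh(at(ci,cen[k],.056,True)))
m=(hs[...,2]<45).astype(np.uint8)
n,l,stt,cen=cv2.connectedComponentsWithStats(m)
for k in range(1,n):
    if 60<stt[k,4]<8000: print("dark",stt[k],inh(at(ci,cen[k],.075,True)))
for th in (0,.12,.17,.24,.58):
    a=np.radians(172.66)+th;print(th,"knob exp",(84+62.5*np.cos(a)).round(1),(-58+62.5*np.sin(a)).round(1))
E
```

```text
t36.60 tcp [5.525e-01 1.000e-04 3.471e-01] yaw -4.87 F [-0.05 -0.6   0.61] w 0.0001 tilt [ 0.0008 -0.0002]
tile px hsv ref [[16, 75, 195], [103, 73, 172]]
stripe [518 144  19  59 700] [  32.8 -197.6] tile yaw-holder 88.02843048422426
stripe [241 151  77   4 213] [42.5 -0.6] tile yaw-holder 0.19639780352412117
stripe [241 164  77   3 231] [33.3  0.2] tile yaw-holder -0.6521884198966745
stripe [ 245  246   72   17 1214] [-34.8   0.4] tile yaw-holder 0.007216796337800702
orange [354  86  15  15 186] [ 85.  -57.4]
dark [355 172  24  25 447] [ 23.7 -59.6]
dark [309 288   9  43 353] [-69.2 -24.7]
0 knob exp 22.0 -50.0
0.12 knob exp 21.5 -57.5
0.17 knob exp 21.6 -60.6
0.24 knob exp 21.9 -65.0
0.58 knob exp 27.8 -85.3
```

```bash
python3 - <<'E'
from h import *
im=cv2.imread("pics/w11.png");ci=camera_info("wrist");hs=cv2.cvtColor(im,cv2.COLOR_BGR2HSV).astype(np.float32)
def prof(a,b):
    p=[proj(ci,H(Q,np.array(a)*(1-t)+np.array(b)*t),True) for t in np.linspace(0,1,13)]
    p=np.float32(p);return cv2.remap(hs,p[:,:1],p[:,1:],1)[:,0].round().astype(int).tolist()
for y in(-15,0,15): print("front x56..68 y",y,[(c[1],c[2]) for c in prof((56,y,50),(68,y,50))])
for y in(-10,10): print("rear x-66..-54",[(c[1],c[2]) for c in prof((-66,y,50),(-54,y,50))])
for x in(54,27): print("left y26..38 x",x,[(c[1],c[2]) for c in prof((x,26,50),(x,38,50))])
E
```

```text
front x56..68 y -15 [(74, 195), (74, 196), (74, 196), (74, 196), (76, 181), (54, 148), (7, 159), (6, 192), (4, 181), (3, 156), (4, 149), (4, 150), (6, 154)]
front x56..68 y 0 [(75, 194), (75, 195), (73, 195), (74, 195), (75, 185), (61, 148), (12, 156), (5, 193), (5, 199), (5, 200), (5, 199), (6, 197), (7, 195)]
front x56..68 y 15 [(75, 195), (75, 194), (75, 195), (74, 195), (76, 186), (67, 146), (3, 137), (7, 184), (5, 159), (5, 127), (5, 131), (4, 138), (4, 139)]
rear x-66..-54 [(15, 195), (15, 195), (15, 195), (16, 195), (15, 195), (14, 194), (14, 194), (19, 193), (40, 191), (69, 192), (76, 193), (75, 193), (74, 193)]
rear x-66..-54 [(16, 194), (15, 194), (15, 193), (15, 192), (15, 192), (15, 193), (15, 193), (18, 192), (41, 189), (69, 191), (77, 193), (75, 194), (74, 193)]
left y26..38 x 54 [(75, 194), (75, 194), (76, 194), (69, 182), (18, 170), (8, 189), (7, 153), (6, 142), (7, 149), (6, 128), (5, 119), (5, 145), (5, 152)]
left y26..38 x 27 [(75, 194), (75, 194), (76, 194), (69, 183), (21, 167), (11, 193), (9, 197), (8, 194), (8, 189), (9, 186), (9, 190), (9, 196), (8, 196)]
```

The tile's front and left borders meet the metal directly and evenly, with no visible gap. Handing in.

```bash
python3 -c "
from rig import *
s=sense();print(s['t'],s['contact_force']);print(sign_off())"
```

```text
36.7 [ 0.32399438 -0.30260191  0.11586811]
the job is handed in; nothing more can be done
None
```

I clamped the striped tile in the holder and handed the job in at 36.7 s. No verdict was reported.

- **Arm:** I pushed the black knob back to about 0.65 rad. When I backed off, the force fell to zero, so the catch was holding the arm.
- **Tile:** I gripped it about 15 mm behind its middle and felt it down onto the bed. I then squared it and pressed it into the corner, with about 5 N on the stop and 6 N on the long edge. The first touch on the bed reached about 16 N, under the 25 N limit. I then opened the hand and lifted it clear.
- **Catch:** I pressed the red button about 7 mm and the arm swung in onto the tile's side.

**Last checks by wrist camera:**
- The knob's position puts the arm at about 0.165 rad.
- The tile's stripes were square to the holder: the widest read 0.0°, the two thin ones +0.2° and −0.65°.
- The tile's front and left side met the metal with no visible gap.
- The hand was clear, with force readings down to sensor noise.

Raw camera readings put the tile's centre about 1.3 mm forward of the seat. The stop and pivot showed a shift of about 1 mm in the same direction, so I took most of it as an error in my holder estimate. I did not check that the catch had come back up after I lifted off it. I also did not re-measure the timer, fish or brush, but nothing went near them.

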